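# Hang the job tag, then leave the stone tin under its inner lid

## Robot

A 7-joint arm with a two-finger parallel gripper is mounted at the origin on the work surface. World frame = base frame: x ahead of the robot, y to its left, z up, the work surface at z = 0. Lengths are in m, angles in rad, forces in N, time in s.
With the tool pointing down it reaches from about 0.4 to 0.875 m from the base axis. Payload 19.3 kg.
Tool frame: the origin (TCP) lies on the mounting face of the last link; the fingertips stand 173 mm ahead of it and the grasp point (between the pads) lies 155 mm ahead of it; z points along the fingers, y is the line along which they close (so a half turn about z gives the same grasp; the last joint's range is limited). The gripper opens to 85 mm and grips with 20 to 120 N. Pads are 22 mm wide; open, the fingers measure 114 mm over their backs; the gripper's body (76 mm by 85 mm) begins 54 mm behind the grasp point. The pads swing forward as they close: fully open they stand 13 mm farther back than shut.
Start: joints at [1.169, 0.521, -0.036, 1.599, 0.021, 1.021, -0.113], TCP at [0.204, -0.591, 0.405] pointing down, gripper open.
Joint ranges: [-2.91, 2.91], [-0.3, 2.13], [-1.5, 1.42], [0.17, 2.43], [-1.26, 4.41], [0.16, 1.93], [-2.52, 2.52]. Speed limits (rad/s): [1.89, 1.89, 2.39, 2.39, 3.01, 3.01, 3.01].

## Interface

Orientations are given as [roll, pitch, yaw] about the fixed x, y, z axes, in that order (R = Rz(yaw) Ry(pitch) Rx(roll)).
In Python, from workcell import bot, vision gives the robot as it stands.
- The arm moves only by the shell command python3 -m creep 'ROWS' [FORCE]. ROWS is JSON, a list that holds one entry, the list of rows, each a list of 7 numbers: the opening, from -1 (shut) to 1 (fully open), then the shift along the tool's x, y, z in cm, then the turn, a rotation vector about the tool's x, y, z in rad. In form: [[[grip, tx, ty, tz, rx, ry, rz], ...]]. A call has 1 to 12 rows; each row shifts and turns the commanded pose from where the row before left it, along the tool's axes as they then stand; what a row does not reach is not made up. A row lasts 1/8 s, in which the tool goes at most 62.5 mm and 10.7 degrees, less where a joint would pass 70% of its speed; a pose out of reach is approached as far as the arm can. A call with a gripper value outside its range is refused whole. The fingers move at their own pace and stop on an object; FORCE is the grip in N (left out, the last holds). Time passes only in rows, so rows that do not move let the fingers close. It gives the time, the measured TCP pose, the force, the opening and the grip force at its end, in the units of the state.
- bot.observe(): the state, without advancing time (a new reading comes with each control period).
- vision.grab_frame(name): name is "side" or "top" or "wrist"; returns a dict with "image" (480x640x3 uint8, blue, green, red), "depth" (480x640 float32, m along the optical axis (not along the pixel's ray), 0 where there is no reading), "fovy" (degrees; the focal length in pixels is half the picture's height over the tangent of half this angle, whatever the lens; pixels are square), "cx", "cy" (the principal point, pixels), "cam_to_world" (4x4, takes a point from camera to world coordinates); the wrist camera has in their place "tool_from_camera" (4x4, takes a point from camera to tool coordinates, whose origin is the TCP and whose axes are the flange's). Camera axes: x right, y down, z forward; pixel columns grow to the right and rows downward; lengths in m; the calibration is good to about 2 mm. A picture is of the moment at which its call begins: read the wrist's pose just before it.
- bot.job_done(): hands the job in; it is judged then, once.
The state is a dict: "clock": time; "qpos": joint angles; "qd": joint speeds; "joint_efforts": joint torques, N m; "position": TCP position; "tool_rot": TCP orientation; "force": force on the tool from outside, world axes, zero at the start; "moment": the same for the moment, N m; "grip_width": finger opening in m; "finger_force": force on a finger pad.
Only numpy, scipy, OpenCV 4.12 (cv2) and the standard library are available. Lean on these libraries where they do the work, as an engineer would, in place of code of your own. Each camera call takes 0.05 s, during which the arm holds its last target. There are 200 camera calls.

## Task

Book a stone tin in at the setting bench: hook the job tag hanger onto the rail near the end with the round disc, slide it along the rail until it hangs over the two-pronged pointer, and let go of it there. Then pick up the nested pair of lids by the inner lid's knob, keep them nested, lower the pair onto the open tin without dropping it, and let go of the knob. Finally take the outer lid alone by its collar and lift it straight up clear of the knob, leaving the inner lid seated on the tin, and finish while still holding the outer lid level and still in the air; leave everything else on the bench where it is.

Things in the scene. Friction and masses are not known exactly. Their poses are not given: they have to be found in the camera images.
- rail: fixed steel rail: horizontal round bar, diameter 12, length 400 along the body's y, centre line 155 above the bench (top at 161), on posts of diameter 14 at y = +190 and -190, over a foot bar 30 wide, 10 high. The +y end carries a round disc of diameter 40. Origin on the bench under the bar's middle; z up
- pointer_mark (a point): the mark: brass cross-piece 74 long (in the rail's x) on the rail's foot bar with an upright prong at either end, tops 43 above the bench; stays put. This point is its middle, 10 above the bench, right under the bar; axes as the rail's. The hanger belongs over it (same y in the rail's frame), y = -100 to -20 there
- stand: fixed wooden block 90 x 60 x 35 (x, y, z) with an upright slot 25 deep in its top in which the hanger stands; origin centre of underside, same yaw as the hanger
- hanger: job tag hanger: flat aluminium, 156 high, in its own x-z plane, 63 to 126 g, upright in the stand's slot at the start. Origin centre of underside. From the bottom: plate 40 wide (x), 8 thick (y), z 0 to 62; shank at x -18 to -10; hook's top bar, underside z 108; bill at x 10 to 16 down to z 96; grip tab 28 wide (x), 12 thick (y), z 116 to 156. Shank, hook, bill 12 thick
- hanger_hook (a point): middle of the hook's underside, 108 above the hanger's origin; rests on top of the bar when hung; axes as the hanger's. The hook is open to the hanger's +x: the bar enters between the bill's tip and the plate's top (34 apart), then the hanger is lowered so the bar sits under the hook between shank and bill (20 apart). Hangs straight when let go
- tin: open round aluminium tin with stones in it, outer diameter 80, inner diameter 73, rim 50 above its origin; fixed to the bench; origin centre of underside, on the bench
- lid_rest: shallow round wooden cup, 80 outer diameter, 73 inner, 20 high, fixed to the bench; the nested lids wait on it; origin centre of underside. It and the tin may be on either side of each other
- inner_lid: inner lid, steel, 84 to 168 g: flange of diameter 80, 5 thick; tapered plug of diameter 66 reaching 8 below it; central round knob, diameter 21 up to z 14, tapering to 18 from z 20 to its top at z 60. Origin at the centre of the flange's underside, which rests on the rim of the rest or tin (20 or 50 above their origins). z up
- outer_lid: outer lid, aluminium, 105 to 210 g: cap of diameter 96, top plate 4 thick, skirt reaching 10 below the plate's underside, round collar around its central hole: outer diameter 38, bore 25, up to z 30. Loose on the inner lid, whose knob stands 25 out of the collar. Origin at the centre of the plate's underside, 5 above the inner lid's origin when nested. z up
- graver: bystander: hand tool with a wooden handle lying roughly along x, 130 long, up to about 25 thick; origin under its middle
- blue_dish: bystander: shallow plastic dish 80 across, 14 high; origin centre of underside
- green_tub: bystander: open plastic tub 72 across, 42 high; origin centre of underside
- pot: bystander: small closed jar with a screw cap, 48 across, 75 high; origin centre of underside
- ring_clamp: bystander: turned wooden ring clamp standing upright, 32 across, 100 high; origin centre of underside
- file_block: bystander: wooden bench block 90 x 45 x 22; origin centre of underside
- closed_tin: bystander: small flat closed tin 60 across, 22 high, no knob; origin centre of underside

How it is judged:
By the outcome, as a careful person would: the job done as asked, in the order asked, and still so for the second after the job is handed in, while the arm keeps its last pose, push and grip.
It also fails if it takes over 67 s, if anything falls off the work surface, if the arm or the gripper's body presses on something with over 40 N, if the wrist force passes 120 N, or if a joint passes its speed limit or range.

## Working session

There is one attempt and no reset: what is moved stays moved. The work goes in short steps, Python scripts to look and compute and a shell command to move; the robot and the scene stay as the last step left them, time stands still between calls to the robot, and variables do not carry over. Pictures are saved under pics/ and viewed, at most 10 in all, crops included, and the job is handed in when it is done.

```bash
ls; mkdir -p pics
cat > h.py <<'E'
import numpy as np,cv2
from workcell import bot,vision
from scipy.spatial.transform import Rotation as R
def T(s):
    M=np.eye(4);M[:3,:3]=R.from_euler('xyz',s['tool_rot']).as_matrix();M[:3,3]=s['position'];return M
def grab(n):
    s=bot.observe();f=vision.grab_frame(n)
    f['M']=f['cam_to_world'] if 'cam_to_world' in f else T(s)@np.array(f['tool_from_camera'])
    f['M']=np.array(f['M'])
    f['f']=240/np.tan(np.radians(f['fovy'])/2);return f
def cloud(f):
    v,u=np.mgrid[:480,:640];d=f['depth']
    P=np.stack([(u-f['cx'])*d/f['f'],(v-f['cy'])*d/f['f'],d],-1)
    W=P@f['M'][:3,:3].T+f['M'][:3,3];W[d==0]=np.nan;return W
def ray(f,u,v,z):
    d=f['M'][:3,:3]@np.array([(u-f['cx'])/f['f'],(v-f['cy'])/f['f'],1]);o=f['M'][:3,3]
    return o+d*(z-o[2])/d[2]
E
python3 - <<'E'
from h import *
s=bot.observe();print(s)
for n in('side','top','wrist'):
    f=grab(n);cv2.imwrite(f'pics/{n}0.png',f['image']);np.savez(f'{n}0.npz',**f);print(n,f['M'].round(3).tolist(),f['fovy'])
E
```

```text
pics
{'clock': 0.0, 'qpos': array([ 1.16881366,  0.5220277 , -0.03631163,  1.60000349,  0.02120784,
        1.02110264, -0.11278885]), 'qd': array([-0.00124013, -0.00150349, -0.00112786, -0.00019199,  0.00102264,
        0.00052435, -0.00222526]), 'joint_efforts': array([ 2.25530996e-03, -9.27103114e+01,  1.98106885e+00, -3.69924688e+01,
        1.80457189e-02,  8.30039091e-03,  1.58935836e-05]), 'position': array([ 0.20350487, -0.59079243,  0.40411888]), 'tool_rot': array([-3.14044075e+00,  9.72792026e-05,  3.31774248e-01]), 'force': array([0.44948503, 0.04479332, 0.4122904 ]), 'moment': array([ 0.01655865, -0.01966272, -0.00723074]), 'finger_force': 0.0, 'grip_width': 0.08536391300361651}
side [[-0.766, -0.421, 0.486, 0.004], [-0.643, 0.524, -0.559, 0.686], [-0.019, -0.741, -0.671, 0.856], [0.0, 0.0, 0.0, 1.0]] 49.36626008709171
top [[0.02, -0.997, 0.073, 0.479], [-0.999, -0.017, 0.038, 0.017], [-0.036, -0.073, -0.997, 1.056], [0.0, 0.0, 0.0, 1.0]] 56.68336134499183
wrist [[0.326, -0.909, -0.26, 0.27], [-0.945, -0.314, -0.088, -0.567], [-0.002, 0.275, -0.962, 0.373], [0.0, 0.0, 0.0, 1.0]] 71.0915200043652
```

View pics/top0.png

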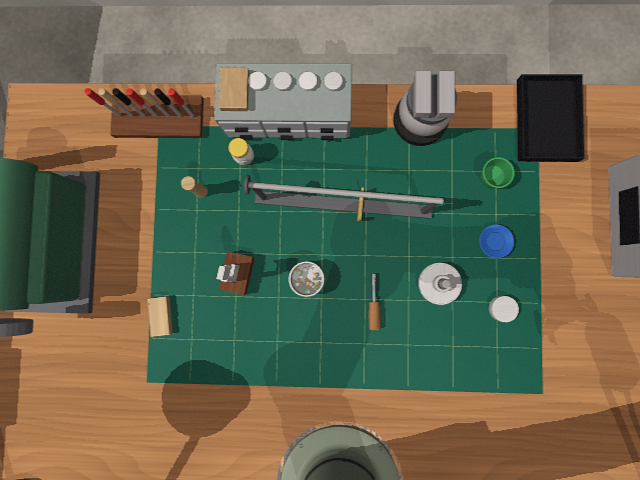

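View pics/side0.png

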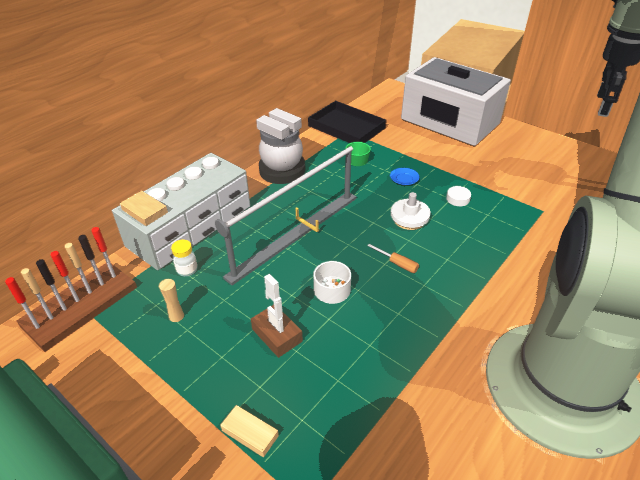

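The top view shows the rail bar from (248,186), the disc end, to (442,201), with the pointer at (361,204). The hanger and stand are at (235,272), the tin at (306,279) and the lids at (440,284). In the side view the hanger's tab is at about (272,288).

Run:
```python
from h import *
F={n:dict(np.load(f'{n}0.npz')) for n in('top','side')}
c={n:cloud(F[n]) for n in F}
def box(n,u0,u1,v0,v1):return c[n][v0:v1,u0:u1].reshape(-1,3)
# rail bar
for n,b in(('top',(240,450,170,215)),('side',(215,365,140,250))):
    p=box(n,*b);m=(p[:,2]>.148)&(p[:,2]<.175)&(p[:,0]>.3);q=p[m];mu=q.mean(0);w=np.linalg.svd(q-mu,full_matrices=False)[2][0]
    t=(q-mu)@w;print(n,'bar',len(q),mu.round(4),w.round(4),t.min(),t.max(),'z',np.percentile(q[:,2],[50,95,99]))
    im=F[n]['image'];bx=im[b[2]:b[3],b[0]:b[1]].reshape(-1,3).astype(int)
    br=(bx[:,2]-bx[:,0]>60)&(bx[:,2]>130)&(p[:,2]<.07);g=p[br];print(' brass',len(g),g.min(0).round(4),g.max(0).round(4),g.mean(0).round(4),cv2.minAreaRect(g[:,:2].astype(np.float32)*1000))
for n,name,b,z0,z1 in(('top','tinrim',(280,335,255,305),.045,.056),('side','tinrim',(305,360,255,310),.045,.056),('top','outertop',(410,470,255,310),.026,.034),('side','outertop',(385,440,185,235),.026,.034),('top','knob',(410,470,255,310),.072,.09),('side','knob',(385,440,185,235),.072,.09),('top','collar',(410,470,255,310),.050,.060)):
    p=box(n,*b);q=p[(p[:,2]>z0)&(p[:,2]<z1)]
    if len(q)>4: (x,y),r=cv2.minEnclosingCircle(q[:,:2].astype(np.float32)*1000);print(n,name,len(q),round(x,1),round(y,1),round(r,1),q.mean(0).round(4))
for n,b in(('top',(210,260,245,300)),('side',(245,305,265,360))):
    p=box(n,*b)
    for nm,z0,z1 in(('stand',.03,.04),('tab',.12,.18),('tabtop',.16,.175),('plate',.045,.07)):
        q=p[(p[:,2]>z0)&(p[:,2]<z1)]
        if len(q)>4:print(n,nm,len(q),cv2.minAreaRect(q[:,:2].astype(np.float32)*1000),q.mean(0).round(4),q[:,2].max())
im=F['side']['image'][255:365,225:365];cv2.imwrite('pics/c1.png',cv2.resize(im,None,fx=5,fy=5,interpolation=2))
```

```text
top bar 1237 [0.6488 0.0105 0.1584] [-0.0717 -0.9974 -0.0052] -0.19238496547647185 0.21039238293676552 z [0.15830563 0.16273178 0.17231313]
 brass 75 [ 0.6241 -0.045  -0.0031] [ 0.6891 -0.0358  0.0423] [ 0.6481 -0.0409  0.0138] ((656.475830078125, -41.901451110839844), (8.651677131652832, 65.1228256225586), 85.40522003173828)
side bar 944 [0.6493 0.0422 0.1592] [0.071  0.9975 0.0059] -0.24164564506626923 0.16680021986880503 z [0.15959944 0.16637328 0.17294979]
 brass 1976 [ 0.6085 -0.8379 -0.6299] [ 1.6521 -0.0291  0.0623] [ 1.255  -0.4384 -0.2633] ((1145.7913818359375, -408.5608215332031), (304.5077819824219, 1312.2421875), 57.37752914428711)
top tinrim 156 470.4 80.4 39.8 [0.47   0.0809 0.0483]
side tinrim 243 470.7 84.3 42.2 [0.4695 0.0855 0.0492]
top outertop 907 465.7 -224.9 47.9 [ 0.4658 -0.2243  0.0283]
side outertop 559 464.8 -221.0 51.0 [ 0.4614 -0.2122  0.0293]
top knob 58 466.3 -225.1 9.0 [ 0.4662 -0.2244  0.0787]
side knob 45 467.8 -219.9 11.9 [ 0.4658 -0.2188  0.0785]
top collar 125 466.1 -224.5 18.8 [ 0.4659 -0.2228  0.0536]
top stand 739 ((480.475830078125, 245.8425445
[... 521 characters left out ...]
, 79.73908233642578) [0.4824 0.2429 0.061 ] 0.06993950216134892
side stand 933 ((480.70660400390625, 250.284423828125), (62.206382751464844, 92.9228286743164), 79.13056945800781) [0.4748 0.2565 0.0353] 0.03987350852416216
side tab 308 ((480.6237487792969, 250.86448669433594), (13.508286476135254, 37.399681091308594), 79.95867156982422) [0.4773 0.2533 0.1484] 0.16878492449350513
side tabtop 106 ((481.5486145019531, 250.3365478515625), (12.798493385314941, 31.089216232299805), 79.7255630493164) [0.4798 0.2512 0.1656] 0.16878492449350513
side plate 114 ((481.2786865234375, 251.39691162109375), (9.480059623718262, 41.626766204833984), 81.64685821533203) [0.4778 0.2536 0.0572] 0.06975061368420266
```

View pics/c1.png

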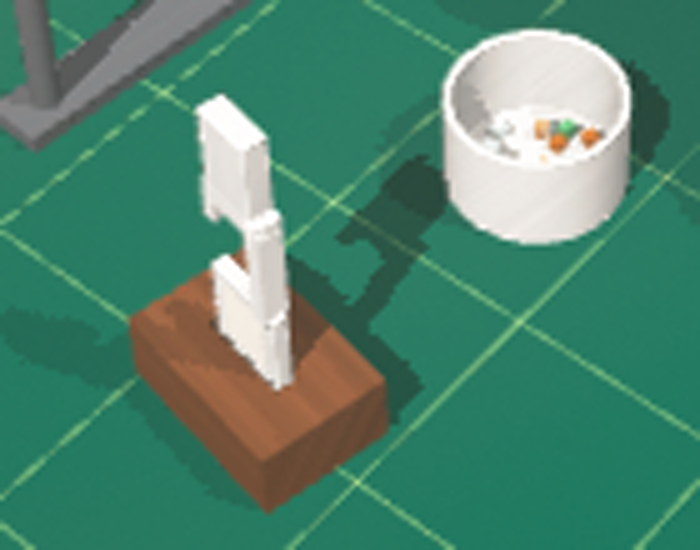

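The crop shows the hook's bill on the side away from the robot, so the hook opens to world +x at a yaw of about -10.5°. I'll move over the lids first, then turn.

```bash
python3 -m creep '[[[1,3.8,-2.8,0,0,0,0],[1,3.8,-2.8,0,0,0,0],[1,3.8,-2.8,0,0,0,0],[1,3.8,-2.8,0,0,0,0],[1,3.8,-2.8,0,0,0,0],[1,3.8,-2.8,0,0,0,0],[1,3.8,-2.8,0,0,0,0],[1,3.8,-2.8,0,0,0,0],[1,3.8,-2.8,0,0,0,0],[1,3.8,-2.8,0,0,0,0]]]' 60
python3 -m creep '[[[1,0,0,0,0,0,-0.175],[1,0,0,0,0,0,-0.175],[1,0,0,0,0,0,-0.175],[1,0,0,0,0,0,-0.175],[1,0,0,0,0,0,-0.175],[1,0,0,0,0,0,-0.175],[1,0,0,0,0,0,-0.175],[1,0,0,0,0,0,-0.175],[1,0,0,0,0,0,-0.175],[1,0,0,0,0,0,-0.175],[1,0,0,0,0,0,-0.175],[1,0,0,0,0,0,-0.175]]]'
python3 -m creep '[[[1,0,0,0,0,0,-0.175],[1,0,0,0,0,0,-0.175],[1,0,0,0,0,0,-0.175],[1,0,0,0,0,0,0],[1,0,0,0,0,0,0]]]'
python3 - <<'E'
from h import *
s=bot.observe();print(s['qpos'],s['position'],s['tool_rot'])
f=grab('wrist');cv2.imwrite('pics/w1.png',f['image']);np.savez('w1.npz',**f)
p=cloud(f).reshape(-1,3)
for nm,z0,z1 in(('knob',.074,.085),('collar',.052,.058),('plate',.027,.032)):
    q=p[(p[:,2]>z0)&(p[:,2]<z1)&(abs(p[:,0]-.466)<.06)&(abs(p[:,1]+.223)<.06)]
    if len(q)>4:(x,y),r=cv2.minEnclosingCircle(q[:,:2].astype(np.float32)*1000);print(nm,len(q),x,y,r)
E
```

```text
clock: 1.4
position: [0.4723, -0.2011, 0.4047]
tool_rot: [3.142, 0.0, 0.332]
force: [-0.1, -0.3, -0.6]
grip_width: 0.0851
finger_force: 0.0
clock: 2.9
position: [0.4716, -0.2024, 0.4046]
tool_rot: [-3.141, -0.0, 2.437]
force: [0.5, -0.6, 0.4]
grip_width: 0.0855
finger_force: 0.0
clock: 3.52
position: [0.4716, -0.2025, 0.4046]
tool_rot: [3.142, -0.0, 2.952]
force: [0.3, -0.1, -1.2]
grip_width: 0.0858
finger_force: 0.0
[ 0.86560093  0.42918944 -0.75697268  1.86335925  0.34962543  0.98632983
  1.33896855] [ 0.47159126 -0.20250537  0.40461024] [ 3.14151164e+00 -1.87625888e-04  2.95245107e+00]
knob 316 468.10430908203125 -220.43896484375 8.941195487976074
collar 616 468.07342529296875 -220.39297485351562 18.82925796508789
plate 5181 468.4146423339844 -220.51783752441406 48.033287048339844
```

```bash
python3 -m creep '[[[1,0.9,4.6,0,0,0,0],[1,0.9,4.6,0,0,0,0],[1,0.9,4.6,0,0,0,0],[1,0.9,4.6,0,0,0,0],[1,0.9,4.6,0,0,0,0],[1,0.9,4.6,0,0,0,0],[1,0.9,4.6,0,0,0,0],[1,0.9,4.6,0,0,0,0],[1,0.9,4.6,0,0,0,0],[1,0,0,0,0,0,0],[1,0,0,0,0,0,0]]]'
python3 - <<'E'
from h import *
s=bot.observe();print(s['qpos'],s['position'],s['tool_rot'])
f=grab('wrist');cv2.imwrite('pics/w2.png',f['image']);np.savez('w2.npz',**f)
p=cloud(f).reshape(-1,3);p=p[np.isfinite(p[:,0])]
q=p[(abs(p[:,2]-.05)<.003)&(abs(p[:,0]-.47)<.05)&(abs(p[:,1]-.083)<.05)];print('tin',len(q),cv2.minEnclosingCircle(q[:,:2].astype(np.float32)*1000))
for nm,z0,z1 in(('stand',.032,.037),('plate',.065,.075),('tabtop',.16,.17),('hook',.115,.13)):
    q=p[(p[:,2]>z0)&(p[:,2]<z1)&(abs(p[:,0]-.48)<.06)&(abs(p[:,1]-.248)<.06)]
    if len(q)>4:print(nm,len(q),cv2.minAreaRect(q[:,:2].astype(np.float32)*1000),np.median(q[:,2]))
E
```

```text
clock: 4.95
position: [0.4681, 0.2191, 0.4045]
tool_rot: [-3.141, -0.0, 2.955]
force: [0.1, -0.5, 0.3]
grip_width: 0.0852
finger_force: 0.0
[ 0.07640512  0.45803855 -0.83958614  1.85207611  0.39961293  1.0097197
  0.45449569] [0.46807215 0.21913857 0.40451946] [-3.14094753e+00 -1.63404027e-04  2.95544953e+00]
tin 902 ((472.765625, 85.45571899414062), 40.19511032104492)
stand 3543 ((483.0259704589844, 250.95419311523438), (60.22235107421875, 89.39698028564453), 79.31375122070312) 0.034900347573493806
plate 120 ((481.3905334472656, 247.80667114257812), (10.830371856689453, 39.964988708496094), 67.9351577758789) 0.07145754696847231
tabtop 799 ((482.7252197265625, 250.64430236816406), (12.220632553100586, 28.723228454589844), 78.80867767333984) 0.16579240452717894
hook 234 ((481.5802917480469, 250.65415954589844), (12.03333854675293, 34.304744720458984), 78.09950256347656) 0.12516852935435294
```

```bash
python3 -m creep '[[[1,-0.86,3.4,0,0,0,0],[1,0,0,3,0,0,0],[1,0,0,3,0,0,0],[1,0,0,2,0,0,0],[1,0,0,1.9,0,0,0],[1,0,0,0,0,0,0],[1,0,0,0,0,0,0]]]' 80
python3 -m creep '[[[-1,0,0,0,0,0,0],[-1,0,0,0,0,0,0],[-1,0,0,0,0,0,0],[-1,0,0,0,0,0,0],[-1,0,0,0,0,0,0],[-1,0,0,0,0,0,0]]]' 80
```

```text
clock: 5.88
position: [0.483, 0.2514, 0.3064]
tool_rot: [3.141, 0.001, 2.957]
force: [0.5, 0.1, 0.5]
grip_width: 0.0854
finger_force: 0.0
clock: 6.62
position: [0.4829, 0.2511, 0.3059]
tool_rot: [-3.141, 0.0, 2.957]
force: [-0.7, -1.7, 4.2]
grip_width: 0.0109
finger_force: 78.2
```

```bash
python3 -m creep '[[[-1,0,0,-1,0,0,0],[-1,0,0,-2.2,0,0,0],[-1,0,0,-2.4,0,0,0],[-1,0,0,-1,0,0,-0.113],[-1,-2.5,-2.1,0,0,0,0],[-1,-2.5,-2.1,0,0,0,0],[-1,-2.5,-2.1,0,0,0,0],[-1,-2.4,-2.1,0,0,0,0],[-1,0,0,0,0,0,0],[-1,0,0,0,0,0,0]]]'
python3 - <<'E'
from h import *
s=bot.observe();print(s['qpos'],s['position'],s['tool_rot'])
f=grab('wrist');cv2.imwrite('pics/w3.png',f['image']);np.savez('w3.npz',**f)
p=cloud(f).reshape(-1,3);im=f['image'].reshape(-1,3).astype(int)
q=p[(p[:,2]>.151)&(p[:,2]<.165)&(abs(p[:,0]-.65)<.03)];print(len(q),q.min(0),q.max(0))
w=np.polyfit(q[:,1],q[:,0],1);print('bar x(y)',w,np.std(q[:,0]-np.polyval(w,q[:,1])),np.percentile(q[:,2],[50,98]))
b=(im[:,2]-im[:,0]>60)&(im[:,2]>110)&(p[:,2]>.005)&(p[:,2]<.06)&(abs(p[:,0]-.65)<.06)&(abs(p[:,1]+.04)<.06)
g=p[b];print(len(g));print(cv2.minAreaRect(g[:,:2].astype(np.float32)*1000),g.mean(0),g[:,2].max())
E
```

```text
clock: 7.88
position: [0.5751, 0.1608, 0.3721]
tool_rot: [3.141, -0.0, 3.07]
force: [0.6, 1.1, -0.4]
grip_width: 0.0111
finger_force: 77.8
[ 0.16332105  0.62434526 -0.7993413   1.68064253  0.50241839  1.05375529
  0.70232607] [0.57512732 0.16084721 0.37205901] [ 3.14105857e+00 -1.41612700e-04  3.07021953e+00]
3113 [ 0.64019215 -0.05753115  0.15100418] [0.66582074 0.17019969 0.1625495 ]
bar x(y) [0.07078391 0.6474341 ] 0.002566010037805065 [0.1590915  0.16148385]
779
((647.6119995117188, -38.16059112548828), (12.6041841506958, 74.17928314208984), 86.20819091796875) [ 0.64952953 -0.03604752  0.01948383] 0.043984351867029925
```

View pics/w3.png

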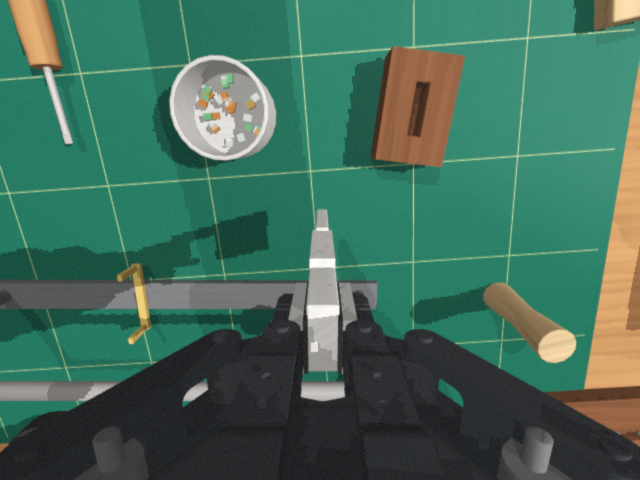

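The picture shows the hanger gripped upright at (322,290), the bar along row 390, the pointer at (135,300) and the stand empty. I'll enter the hook onto the bar, then lower it.

```bash
python3 -m creep '[[[-1,-2,-0.27,0,0,0,0],[-1,-2,0,0,0,0,0],[-1,-2,0,0,0,0,0],[-1,-1.5,0,0,0,0,0],[-1,-1,0,0,0,0,0],[-1,0,0,0,0,0,0],[-1,0,0,0,0,0,0]]]'
python3 -m creep '[[[-1,0,0,0.8,0,0,0],[-1,0,0,0.7,0,0,0],[-1,0,0,0.5,0,0,0],[-1,0,0,0,0,0,0],[-1,0,0,0,0,0,0]]]'
python3 - <<'E'
from h import *
f=grab('side');cv2.imwrite('pics/s3.png',cv2.resize(f['image'][80:300,160:400],None,fx=3,fy=2.7,interpolation=2)[:600])
E
```

```text
clock: 8.8
position: [0.6596, 0.152, 0.3718]
tool_rot: [3.142, -0.0, 3.07]
force: [0.3, 0.7, -0.6]
grip_width: 0.011
finger_force: 78.0
clock: 9.43
position: [0.6601, 0.1516, 0.3518]
tool_rot: [3.141, 0.0, 3.07]
force: [-0.6, -0.2, -1.2]
grip_width: 0.0108
finger_force: 78.0
```

View pics/s3.png

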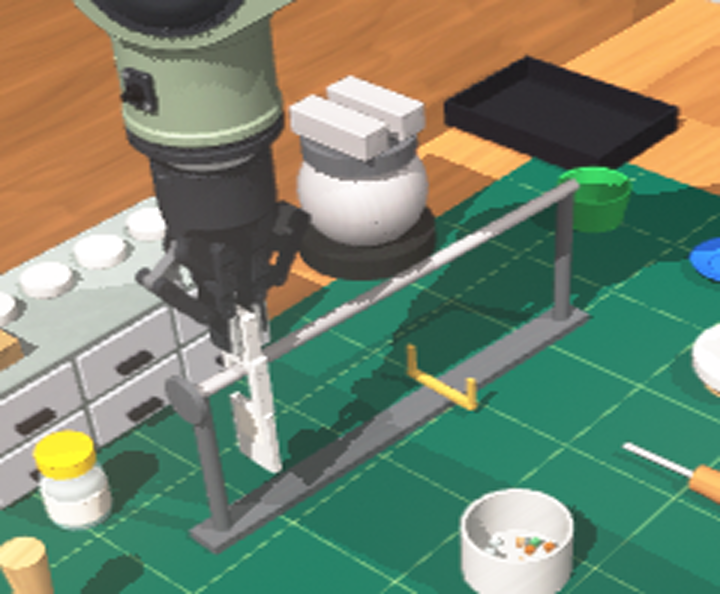

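The hook is over the bar near the disc, with the hanger at (258,400) in the crop. Next I'll lower it to light contact.

```bash
python3 -m creep '[[[-1,0,0,0.2,0,0,0],[-1,0,0,0.1,0,0,0],[-1,0,0,0,0,0,0],[-1,0,0,0,0,0,0]]]'
```

```text
clock: 9.98
position: [0.6601, 0.1516, 0.3488]
tool_rot: [3.142, 0.0, 3.07]
force: [-1.2, -0.6, 2.9]
grip_width: 0.0111
finger_force: 78.7
```

```bash
python3 -m creep '[[[-1,0,-0.8,0,0,0,0],[-1,0,-1.5,0,0,0,0],[-1,0,-1.5,0,0,0,0],[-1,0,-1.5,0,0,0,0],[-1,0,-1.5,0,0,0,0],[-1,0,-1.5,0,0,0,0],[-1,0,-1.5,0,0,0,0],[-1,0,-1.5,0,0,0,0],[-1,0,-0.7,0,0,0,0],[-1,0,0,0,0,0,0]]]'
python3 - <<'E'
from h import *
f=grab('wrist');cv2.imwrite('pics/w4.png',f['image']);np.savez('w4.npz',**f)
p=cloud(f).reshape(-1,3);im=f['image'].reshape(-1,3).astype(int)
b=(im[:,2]-im[:,0]>60)&(im[:,2]>110)&(p[:,2]>.005)&(p[:,2]<.06)&(abs(p[:,0]-.65)<.06)&(abs(p[:,1]+.04)<.06)
g=p[b];e=np.array([-.0708,1.0])/1.0025 # rail y residual
x,y=g[:,0]-.649,g[:,1];ry=(.0706*x+.9975*y);print(len(g))
for z0,z1 in((.008,.014),(.014,.03),(.03,.046)):
    m=(g[:,2]>z0)&(g[:,2]<z1);print(z0,m.sum(),np.percentile(ry[m],[5,50,95]) if m.any() else '',np.percentile(x[m],[1,99]) if m.any() else '')
E
```

```text
clock: 11.22
position: [0.6515, 0.0299, 0.3487]
tool_rot: [-3.14, -0.0, 3.068]
force: [-0.5, -3.0, 8.0]
grip_width: 0.0112
finger_force: 79.1
819
0.008 100 [-0.04079797 -0.03524641 -0.03274515] [-0.03520501  0.03105587]
0.014 586 [-0.04014757 -0.03617398 -0.03302803] [-0.03789374  0.03322028]
0.03 133 [-0.03858629 -0.03615917 -0.03466118] [-0.03782849  0.03534572]
```

View pics/w4.png

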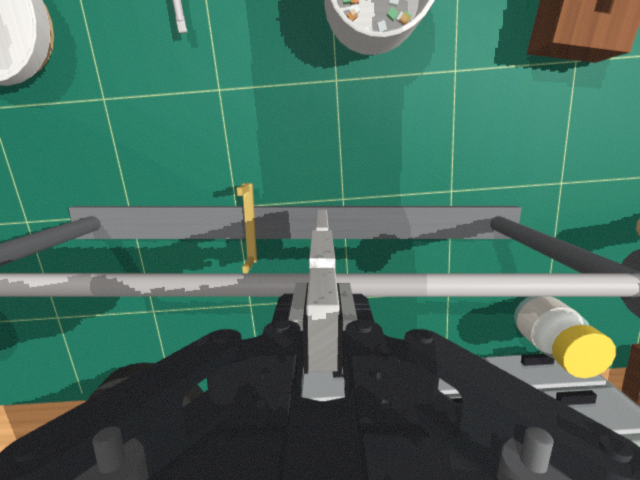

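The pointer is centred at (248,230), about -36.5 mm along the rail. The hanger has to slide another 66.5 mm.

```bash
python3 -m creep '[[[-1,0,-0.8,0,0,0,0],[-1,0,-1.5,0,0,0,0],[-1,0,-1.5,0,0,0,0],[-1,0,-1.5,0,0,0,0],[-1,0,-1.0,0,0,0,0],[-1,0,-0.36,0,0,0,0],[-1,0,0,0,0,0,0],[-1,0,0,0,0,0,0]]]'
python3 - <<'E'
from h import *
f=grab('wrist');np.savez('w5.npz',**f)
p=cloud(f).reshape(-1,3);im=f['image'].reshape(-1,3).astype(int)
b=(im[:,2]-im[:,0]>60)&(im[:,2]>110)&(p[:,2]>.005)&(p[:,2]<.06)&(abs(p[:,0]-.65)<.06)&(abs(p[:,1]+.04)<.06)
g=p[b];x,y=g[:,0]-.649,g[:,1];ry=(.0706*x+.9975*y);print(len(g),np.percentile(ry,[2,5,50,95,98]))
s=bot.observe();print(s['position'][1]*.9975+.0706*(s['position'][0]-.649))
q=p[(abs(p[:,0]-.635)<.02)&(p[:,2]>.09)&(p[:,2]<.148)&(abs(p[:,1]+.037)<.03)];print(len(q),np.percentile(q[:,1]*.9975+.0706*(q[:,0]-.649),[2,50,98]) if len(q) else'')
E
```

```text
clock: 12.28
position: [0.6466, -0.0362, 0.3487]
tool_rot: [-3.14, 0.0, 3.069]
force: [0.4, -0.7, 6.6]
grip_width: 0.0109
finger_force: 79.1
211 [-0.04012148 -0.04007592 -0.03709362 -0.0337311  -0.03372322]
-0.036257750969639284
465 [-0.04105221 -0.03540222 -0.02977563]
```

```bash
python3 -m creep '[[[-0.6,0,0,0,0,0,0],[-0.5,0,0,0,0,0,0],[-0.2,0,0,0,0,0,0],[-0.2,0,0,0,0,0,0],[0,0,0,0,0,0,0],[0,0,0,-1,0,0,0],[0,0,0,-2,0,0,0],[0,0,0,-3,0,0,0],[0,0,0,-2,0,0,0]]]'
python3 - <<'E'
from h import *
f=grab('side');cv2.imwrite('pics/s5.png',cv2.resize(f['image'][100:300,200:420],None,fx=3,fy=3,interpolation=2))
E
```

```text
clock: 13.45
position: [0.6468, -0.0343, 0.4314]
tool_rot: [3.141, 0.002, 3.07]
force: [0.3, -0.2, -0.6]
grip_width: 0.0429
finger_force: 0.0
```

View pics/s5.png

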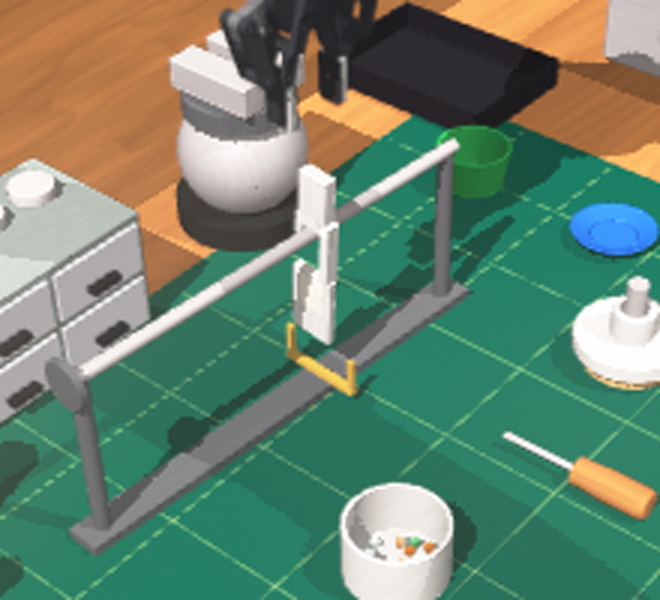

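The hanger hangs straight over the pointer, with its plate at (315,310) and the pronged piece at (320,365) in the crop. Next I'll go over the lids and measure the fingertip extent at the knob width.

```bash
python3 -m creep '[[[-0.5,2.75,-3.3,0,0,0,0],[-0.5,2.75,-3.3,0,0,0,0],[-0.5,2.75,-3.3,0,0,0,0],[-0.5,2.75,-3.3,0,0,0,0],[-0.5,2.75,-3.3,0,0,0,0],[-0.5,2.75,-3.3,0,0,0,0],[-0.5,0,0,4,0,0,0],[-0.5,0,0,0,0,0,0],[-0.5,0,0,0,0,0,0]]]' 100
python3 - <<'E'
from h import *
s=bot.observe();f=grab('side');w=grab('wrist');np.savez('w6.npz',**w)
P=s['position'];print(P,s['grip_width'])
q=cloud(f).reshape(-1,3);q=q[(abs(q[:,0]-P[0])<.03)&(abs(q[:,1]-P[1])<.07)&(q[:,2]>.12)&(q[:,2]<P[2])]
print('side tip depth',np.sort(P[2]-q[:,2])[-20:].round(4))
t=cloud(w).reshape(-1,3);q=t[(abs(t[:,0]-P[0])<.03)&(abs(t[:,1]-P[1])<.05)&(t[:,2]>.14)]
print('wrist tip',np.sort(P[2]-q[:,2])[-5:].round(4) if len(q) else '')
for nm,z0,z1 in(('knob',.074,.085),('collar',.052,.058),('plate',.027,.032)):
    q=t[(t[:,2]>z0)&(t[:,2]<z1)&(abs(t[:,0]-.466)<.06)&(abs(t[:,1]+.223)<.06)]
    if len(q)>4:print(nm,len(q),cv2.minEnclosingCircle(q[:,:2].astype(np.float32)*1000))
q=t[(abs(t[:,0]-.645)<.03)&(abs(t[:,1]+.04)<.05)&(t[:,2]>.175)&(t[:,2]<.215)]
if len(q)>4:print('tab',len(q),cv2.minAreaRect(q[:,:2].astype(np.float32)*1000),q[:,2].max())
E
```

```text
clock: 14.62
position: [0.4686, -0.2196, 0.3899]
tool_rot: [3.141, 0.001, 3.071]
force: [0.7, -0.0, -0.4]
grip_width: 0.0215
finger_force: 0.0
[ 0.46861705 -0.21961769  0.38991688] 0.021458799674836344
side tip depth [0.1678 0.1684 0.169  0.169  0.1691 0.1693 0.1697 0.1704 0.1706 0.1709
 0.171  0.1711 0.1713 0.1713 0.1714 0.1718 0.1719 0.1723 0.1724 0.174 ]
wrist tip [0.1725 0.1725 0.1726 0.1731 0.1732]
knob 344 ((468.038818359375, -220.61541748046875), 9.030879974365234)
collar 666 ((468.183349609375, -220.3427734375), 18.975421905517578)
plate 5622 ((468.34515380859375, -220.27682495117188), 47.949092864990234)
```

```bash
python3 -m creep '[[[0,0.05,-0.08,1,0,0,0],[0,0,0,4,0,0,0],[0,0,0,4,0,0,0],[0,0,0,3,0,0,0],[0,0,0,2,0,0,0],[0,0,0,1.4,0,0,0],[0,0,0,0.3,0,0,0],[0,0,0,0,0,0,0],[0,0,0,0,0,0,0]]]' 100
python3 - <<'E'
from h import *
w=grab('wrist');np.savez('w7.npz',**w);cv2.imwrite('pics/w7.png',w['image'])
E
```

```text
clock: 15.85
position: [0.4676, -0.2211, 0.2324]
tool_rot: [-3.141, 0.001, 3.07]
force: [-0.2, -0.8, -0.7]
grip_width: 0.0425
finger_force: 0.0
```

View pics/w7.png

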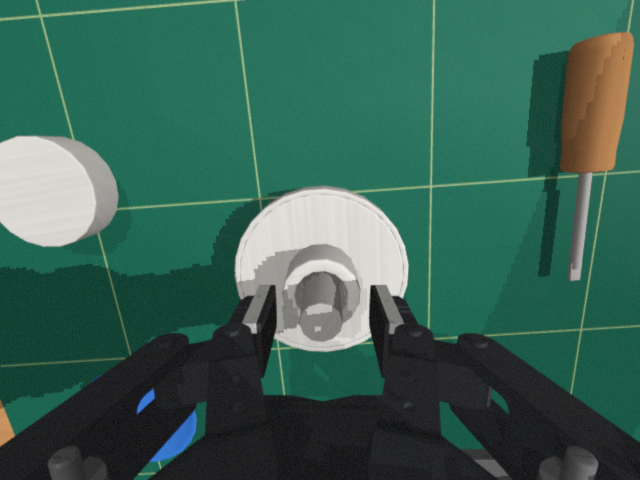

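The knob at (320,310) sits between the pads, above the collar. I'll close and lift slightly.

```bash
python3 -m creep '[[[-1,0,0,0,0,0,0],[-1,0,0,0,0,0,0],[-1,0,0,0,0,0,0],[-1,0,0,0,0,0,0],[-1,0,0,0,0,0,0]]]' 100
python3 -m creep '[[[-1,0,0,-0.5,0,0,0],[-1,0,0,-1,0,0,0],[-1,0,0,-2,0,0,0],[-1,0,0,-2.5,0,0,0],[-1,0,0,-1,0,0,0],[-1,0,0,0,0,0,0],[-1,0,0,0,0,0,0]]]'
python3 - <<'E'
from h import *
s=bot.observe();f=grab('side');w=grab('wrist');np.savez('w8.npz',**w)
P=s['position']
for n,F in(('side',f),('wrist',w)):
    q=cloud(F).reshape(-1,3);q=q[(np.hypot(q[:,0]-.468,q[:,1]+.2204)<.046)&(np.hypot(q[:,0]-.468,q[:,1]+.2204)>.024)&(q[:,2]>.08)&(q[:,2]<.12)]
    A=np.c_[q[:,:2]-[.468,-.2204],np.ones(len(q))]
    h=np.median(q[:,2]);m=abs(q[:,2]-h)<.004;c=np.linalg.lstsq(A[m],q[m,2],rcond=None)[0];print(n,m.sum(),'tilt,h',c.round(4),'expected',.029+P[2]-.2324)
    print(cv2.minEnclosingCircle(q[m,:2].astype(np.float32)*1000))
E
```

```text
clock: 16.52
position: [0.4675, -0.221, 0.2323]
tool_rot: [-3.141, 0.0, 3.07]
force: [-2.5, 0.3, 11.0]
grip_width: 0.0147
finger_force: 97.6
clock: 17.4
position: [0.4672, -0.221, 0.3012]
tool_rot: [3.141, -0.001, 3.07]
force: [0.1, 0.0, -3.0]
grip_width: 0.0146
finger_force: 97.8
side 422 tilt,h [0.0003 0.0004 0.0982] expected 0.09778212382031326
((467.7705383300781, -220.35577392578125), 45.79237365722656)
wrist 11142 tilt,h [-0.0015  0.0016  0.0976] expected 0.09778212382031326
((467.9993896484375, -220.40048217773438), 45.999229431152344)
```

```bash
python3 -m creep '[[[-1,0.05,1,0,0,0,0],[-1,0.1,2.2,0,0,0,0],[-1,0.15,2.7,0,0,0,0],[-1,0.15,2.7,0,0,0,0],[-1,0.15,2.7,0,0,0,0],[-1,0.15,2.7,0,0,0,0],[-1,0.1,2.7,0,0,0,0],[-1,0.1,2.2,0,0,0,0],[-1,0,1.1,0,0,0,0],[-1,0,0,0,0,0,0]]]'
python3 - <<'E'
from h import *
w=grab('wrist');np.savez('w9.npz',**w)
for n in('w2','w3','w9'):
    t=cloud(dict(np.load(n+'.npz'))).reshape(-1,3);r=np.hypot(t[:,0]-.4728,t[:,1]-.0855)
    q=t[(abs(t[:,2]-.05)<.002)&(r<.046)&(r>.032)];x=q[:,0];y=q[:,1]
    if len(q)<30: print(n,len(q));continue
    from scipy.optimize import least_squares
    s=least_squares(lambda c:np.hypot(x-c[0],y-c[1])-.03825,[.4728,.0855],loss='soft_l1',f_scale=.001).x
    print(n,len(q),s.round(4),cv2.minEnclosingCircle(q[:,:2].astype(np.float32)*1000))
E
```

```text
clock: 18.75
position: [0.4722, -0.0202, 0.3016]
tool_rot: [3.142, -0.0, 3.071]
force: [-0.0, -0.9, -3.3]
grip_width: 0.0146
finger_force: 97.9
w2 841 [0.4726 0.0858] ((472.765625, 85.45571899414062), 40.19511032104492)
w3 1372 [0.473  0.0856] ((473.0210876464844, 85.18453216552734), 39.94626998901367)
w9 1873 [0.4724 0.0846] ((472.38323974609375, 85.17816162109375), 40.354820251464844)
```

```bash
python3 -m creep '[[[-1,0.1,1,0,0,0,0],[-1,0.15,2,0,0,0,0],[-1,0.15,2.5,0,0,0,0],[-1,0.15,2.5,0,0,0,0],[-1,0.15,1.5,0,0,0,0],[-1,0.05,0.98,0,0,0,0],[-1,0,0,0,0,0,0],[-1,0,0,0,0,0,0]]]'
python3 -m creep '[[[-1,0,0,1,0,0,0],[-1,0,0,1,0,0,0],[-1,0,0,0.6,0,0,0],[-1,0,0,0,0,0,0],[-1,0,0,0,0,0,0]]]'
```

```text
clock: 19.8
position: [0.4723, 0.0836, 0.3016]
tool_rot: [-3.141, -0.0, 3.069]
force: [0.2, -0.8, -3.7]
grip_width: 0.0152
finger_force: 98.0
clock: 20.42
position: [0.4723, 0.0844, 0.2758]
tool_rot: [3.141, 0.0, 3.07]
force: [-0.3, 1.2, -2.0]
grip_width: 0.0145
finger_force: 98.0
```

Run:
```python
from h import *
from scipy.optimize import least_squares
s=bot.observe();P=s['position'];print(P,s['qpos'])
for n in('side','wrist','top'):
    w=grab(n);np.savez('x_'+n+'.npz',**w);t=cloud(w).reshape(-1,3);r=np.hypot(t[:,0]-.4725,t[:,1]-.085)
    q=t[(t[:,2]>.06)&(t[:,2]<.082)&(r<.055)&(r>.03)];h=np.median(q[:,2]) if len(q) else 0
    q=q[abs(q[:,2]-h)<.003];print(n,len(q),h,cv2.minEnclosingCircle(q[:,:2].astype(np.float32)*1000) if len(q)>5 else '')
    q=t[(t[:,2]>.005)&(t[:,2]<.04)&(r<.045)&(r>.035)]
    if len(q)>20: print(' tin wall',len(q),least_squares(lambda c:np.hypot(q[:,0]-c[0],q[:,1]-c[1])-.04,[.4725,.085],loss='soft_l1',f_scale=.001).x)
```

```text
[0.47234839 0.08439252 0.27580082] [ 0.25511394  0.58950544 -0.73685663  2.05606703  0.60240927  0.71968197
  0.63082642]
side 629 0.07251258919441605 ((470.64892578125, 86.41098022460938), 49.2915153503418)
 tin wall 401 [0.47181922 0.08396842]
wrist 10286 0.07241093237487076 ((473.1549377441406, 85.67466735839844), 48.10762023925781)
top 0 0
```

```bash
python3 -m creep '[[[-1,0,0,0.4,0,0,0],[-1,0,0,0.3,0,0,0],[-1,0,0,0.2,0,0,0],[-1,0,0,0.2,0,0,0],[-1,0,0,0.1,0,0,0],[-1,0,0,0,0,0,0],[-1,0,0,0,0,0,0]]]'
```

```text
clock: 21.45
position: [0.4723, 0.0843, 0.2638]
tool_rot: [-3.142, 0.0, 3.07]
force: [0.4, 0.5, -2.5]
grip_width: 0.0146
finger_force: 98.0
```

```bash
python3 -m creep '[[[-1,0,0,0.1,0,0,0],[-1,0,0,0.05,0,0,0],[-1,0,0,0,0,0,0],[-1,0,0,0,0,0,0]]]'
```

```text
clock: 21.95
position: [0.4723, 0.0842, 0.2623]
tool_rot: [-3.141, 0.0, 3.07]
force: [-1.8, -1.2, 3.5]
grip_width: 0.0148
finger_force: 98.9
```

```bash
python3 -m creep '[[[-0.6,0,0,0,0,0,0],[-0.4,0,0,0,0,0,0],[-0.1,0,0,0,0,0,0],[-0.1,0,0,0,0,0,0],[-0.1,0,0,-1,0,0,0],[-0.1,0,0,-2,0,0,0],[-0.1,0,0,-3,0,0,0],[-0.1,0,0,0,0,0,0],[-0.1,0,0,0,0,0,0]]]'
python3 - <<'E'
from h import *
s=bot.observe();P=s['position'];print(P,s['grip_width'])
for n in('side','wrist'):
    w=grab(n);np.savez('y_'+n+'.npz',**w);t=cloud(w).reshape(-1,3)
    if n=='wrist':cv2.imwrite('pics/w10.png',w['image'])
    q=t[(abs(t[:,0]-P[0])<.03)&(abs(t[:,1]-P[1])<.06)&(t[:,2]>.118)&(t[:,2]<P[2])];print(n,'tip',np.sort(P[2]-q[:,2])[-8:].round(4))
    for nm,z0,z1 in(('knob',.104,.116),('collar',.080,.090),('plate',.055,.064)):
        q=t[(t[:,2]>z0)&(t[:,2]<z1)&(np.hypot(t[:,0]-.4725,t[:,1]-.085)<.055)]
        if len(q)>4:print(nm,len(q),cv2.minEnclosingCircle(q[:,:2].astype(np.float32)*1000),np.median(q[:,2]))
E
```

```text
clock: 23.08
position: [0.4722, 0.0841, 0.3222]
tool_rot: [-3.141, 0.0, 3.069]
force: [1.0, -0.4, -0.4]
grip_width: 0.0382
finger_force: 0.0
[0.4722154  0.08409516 0.3222257 ] 0.03821412519932271
side tip [0.1698 0.17   0.1702 0.1702 0.1704 0.1704 0.1706 0.1708]
knob 61 ((472.3528747558594, 86.1204605102539), 10.174123764038086) 0.10979171581142932
collar 147 ((470.2367858886719, 85.6053695678711), 19.730283737182617) 0.08487379738091905
plate 904 ((469.908203125, 85.89547729492188), 49.95799255371094) 0.05941759314828904
wrist tip [0.1723 0.1723 0.1725 0.1726 0.1728 0.173  0.1731 0.1736]
knob 756 ((472.8616027832031, 85.42930603027344), 9.090245246887207) 0.1097394422007753
collar 1293 ((472.62786865234375, 85.56720733642578), 18.994112014770508) 0.08464116955541973
plate 10364 ((472.8951416015625, 85.76934051513672), 47.96345138549805) 0.058865183404387636
```

View pics/w10.png

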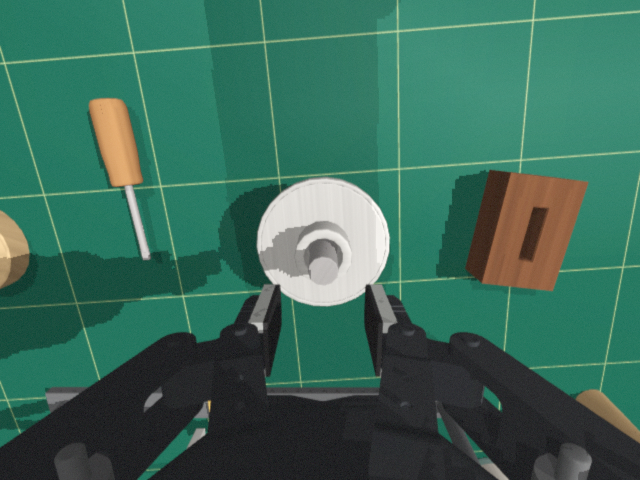

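The nested pair is seated level on the tin at (323,240), with the plate at 59 mm and the knob top at 110 mm. Now I'll take the collar.

```bash
python3 -m creep '[[[0.4,0,0.1,0,0,0,0],[0.4,0,0,0,0,0,0],[0.4,0,0,2,0,0,0],[0.4,0,0,2.5,0,0,0],[0.4,0,0,2.3,0,0,0],[0.4,0,0,1.2,0,0,0],[0.4,0,0,0.6,0,0,0],[0.4,0,0,0,0,0,0],[0.4,0,0,0,0,0,0]]]' 60
python3 -m creep '[[[-1,0,0,0,0,0,0],[-1,0,0,0,0,0,0],[-1,0,0,0,0,0,0],[-1,0,0,0,0,0,0],[-1,0,0,0,0,0,0]]]' 60
```

```text
clock: 24.3
position: [0.4726, 0.0853, 0.2368]
tool_rot: [3.141, 0.001, 3.07]
force: [0.5, -0.0, -0.0]
grip_width: 0.0599
finger_force: 0.0
clock: 24.92
position: [0.4725, 0.0853, 0.2369]
tool_rot: [-3.141, 0.001, 3.07]
force: [-3.1, -2.0, 14.3]
grip_width: 0.0355
finger_force: 58.6
```

```bash
python3 -m creep '[[[-1,0,0,-0.3,0,0,0],[-1,0,0,-0.5,0,0,0],[-1,0,0,-1,0,0,0],[-1,0,0,-1,0,0,0],[-1,0,0,-1,0,0,0],[-1,0,0,-1,0,0,0],[-1,0,0,-1,0,0,0],[-1,0,0,-1,0,0,0],[-1,0,0,-1,0,0,0],[-1,0,0,-1,0,0,0],[-1,0,0,-0.7,0,0,0],[-1,0,0,0,0,0,0]]]'
python3 -m creep '[[[-1,0,0,0,0,0,0],[-1,0,0,0,0,0,0],[-1,0,0,0,0,0,0],[-1,0,0,0,0,0,0]]]'
python3 - <<'E'
from h import *
s=bot.observe();P=s['position'];print(s['qd'].round(4))
for n in('side','wrist'):
    w=grab(n);t=cloud(w).reshape(-1,3);r=np.hypot(t[:,0]-.4725,t[:,1]-.0855)
    if n=='side':cv2.imwrite('pics/s11.png',cv2.resize(w['image'][100:340,180:440],None,fx=2.5,fy=2.5,interpolation=2))
    q=t[(r<.05)&(r>.025)&(t[:,2]>.14)&(t[:,2]<.17)];h=np.median(q[:,2]);q=q[abs(q[:,2]-h)<.005]
    print(n,h,.059+P[2]-.2369,np.linalg.lstsq(np.c_[q[:,:2]-[.4725,.0855],np.ones(len(q))],q[:,2],rcond=None)[0].round(4))
    q=t[(r<.045)&(t[:,2]>.052)&(t[:,2]<.07)];print(' inner',len(q),np.median(q[:,2]) if len(q) else '')
    q=t[(r<.02)&(t[:,2]>.09)&(t[:,2]<.12)];print(' knob',len(q),q[:,2].max() if len(q) else '')
    q=t[(abs(t[:,0]-.646)<.03)&(abs(t[:,1]+.037)<.03)&(t[:,2]>.195)&(t[:,2]<.215)]
    if len(q)>4:print(' tab',cv2.minAreaRect(q[:,:2].astype(np.float32)*1000))
E
```

```text
clock: 26.42
position: [0.4725, 0.0853, 0.3316]
tool_rot: [3.142, 0.001, 3.07]
force: [-0.2, 0.6, -2.4]
grip_width: 0.0351
finger_force: 60.2
clock: 26.92
position: [0.4724, 0.0853, 0.3311]
tool_rot: [3.142, -0.0, 3.07]
force: [0.5, 0.1, -1.5]
grip_width: 0.0351
finger_force: 60.2
[ 0.0009 -0.0008  0.0014  0.0003 -0.0009 -0.0004 -0.0001]
side 0.15321432608733454 0.1532163638365454 [ 0.0055 -0.0102  0.1535]
 inner 745 0.05568774188141079
 knob 23 0.09866425751994412
 tab ((644.1752319335938, -31.83543586730957), (11.912847518920898, 28.762161254882812), 65.05277252197266)
wrist 0.15298625799945825 0.1532163638365454 [0.0011 0.0012 0.153 ]
 inner 181 0.05472178864809607
 knob 0
```

View pics/s11.png

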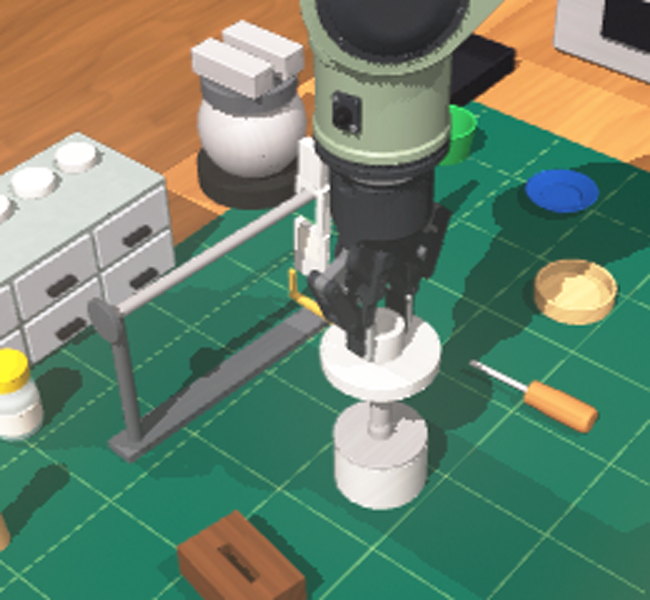

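The outer lid is held level in the air, and the inner lid is seated on the tin at (380,440) with its knob clear. One last check of the hanger against the pointer.

Run:
```python
from h import *
w=grab('top');np.savez('t12.npz',**w);fr={'top':w,'side':grab('side'),'yside':dict(np.load('y_side.npz')),'ywrist':dict(np.load('y_wrist.npz')),'w7':dict(np.load('w7.npz'))}
for n,f in fr.items():
    t=cloud(f).reshape(-1,3);im=f['image'].reshape(-1,3).astype(int)
    near=(abs(t[:,0]-.648)<.05)&(abs(t[:,1]+.037)<.04)
    ry=t[:,1]*.9975+.0706*(t[:,0]-.649)
    b=near&(im[:,2]-im[:,0]>60)&(im[:,2]>110)&(t[:,2]>.005)&(t[:,2]<.06)
    tb=near&(t[:,2]>.168)&(t[:,2]<.212);pl=near&(t[:,2]>.06)&(t[:,2]<.11)&(im.max(1)-im.min(1)<40)
    for k,m in(('ptr',b),('tab',tb),('plate',pl)):
        if m.sum()>5:print(n,k,m.sum(),np.percentile(ry[m],[3,50,97]).round(4),np.percentile(t[m,0],[3,97]).round(3))
```

```text
top ptr 40 [-0.0448 -0.0408 -0.0372] [0.609 0.636]
top tab 114 [-0.0447 -0.0384 -0.0334] [0.628 0.655]
top plate 17 [-0.043  -0.0365 -0.0353] [0.628 0.657]
side ptr 69 [-0.0417 -0.0361 -0.0323] [0.64  0.682]
side tab 179 [-0.0414 -0.0309 -0.0282] [0.628 0.657]
side plate 199 [-0.0374 -0.0325 -0.0297] [0.629 0.67 ]
yside ptr 60 [-0.0408 -0.0361 -0.0326] [0.647 0.682]
yside tab 169 [-0.0412 -0.0306 -0.0276] [0.629 0.657]
yside plate 223 [-0.0385 -0.0326 -0.0301] [0.63  0.669]
ywrist ptr 16 [-0.0432 -0.0403 -0.0388] [0.637 0.649]
ywrist plate 74 [-0.0385 -0.0361 -0.0316] [0.632 0.634]
```

```bash
python3 -c "
from workcell import bot
print(bot.job_done())"
```

```text
the job is handed in; nothing more can be done
None
```

The job is handed in at about 27 s: the hanger hangs about 2 mm from the pointer's centre, the inner lid is seated on the tin, and the outer lid is held level in the air clear of the knob.

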